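# Pack the shoe-care caddy

## Robot

A 6-joint arm with a two-finger parallel gripper is mounted at the origin on the work surface. World frame = base frame: x ahead of the robot, y to its left, z up, the work surface at z = 0. Lengths are in m, angles in rad, forces in N, time in s.
With the tool pointing down it reaches from about 0.4 to 0.825 m from the base axis. Payload 7 kg.
Tool frame: the origin (TCP) lies where the fingers leave the gripper's body, on its centre line; the fingertips stand bot.tip_extent ahead of it and the grasp point (between the pads) lies 54 mm ahead of it (bot.tip_extent is the distance from the TCP to the fingertips, in m); z points along the fingers, y is the line along which they close (so a half turn about z gives the same grasp; the last joint's range is limited). The gripper opens to 85 mm and grips with 20 to 120 N. Pads are 22 mm wide; open, the fingers measure 114 mm over their backs; the gripper's body (76 mm by 85 mm) begins 54 mm behind the grasp point. The pads swing forward as they close: fully open they stand 13 mm farther back than shut.
Start: joints at [-0.92, 0.359, 0.012, 0, -1.224, -0.288], TCP at [0.24, -0.631, 0.304] pointing down, gripper open.
Joint ranges: [-3.07, 3.07], [-1.43, 2.12], [-1.02, 1.25], [-3.03, 1.67], [-3.05, -0], [-3.03, 3.03]. Speed limits (rad/s): [2.39, 2.39, 3.01, 3.14, 3.14, 3.14].

## Interface

Orientations are given as a rotation vector (axis times angle).
In Python, from station import bot gives the robot as it stands. The module is installed in compiled form; this text tells all that it offers.
- The arm moves only by the tool move_tool, called after ">>>" as name(argument=value, ...) on one line, values as JSON. Schema: {"type":"object","properties":{"steps":{"type":"array","items":{"type":"array","items":{"type":"array","items":{"type":"number"},"minItems":7,"maxItems":7},"minItems":1,"maxItems":10},"minItems":1,"maxItems":1},"only":{"type":"string"},"quiet":{"type":"boolean"},"lines":{"type":"string"}},"required":["steps"],"additionalProperties":false}. steps is a list that holds a single list of rows (three levels of brackets), with 1 to 10 rows, each of 7 numbers: dx, dy, dz in normalised numbers (1 is 0.75 m), then a rotation vector rx, ry, rz in shares of pi rad (1.0 is pi rad), then the finger opening in m; each row is the pose to reach, as a shift and turn from the pose commanded when the call began, along the tool's axes at that moment; what a row does not reach only later rows make up. A row lasts 1/8 s, in which the tool goes at most 0.0625 m and 0.188 rad, less where a joint would pass 70% of its speed; a pose out of reach is approached as far as the arm can. The fingers move at their own pace and stop on an object; the grip force is fixed at half the most. Time passes only in rows, so rows that do not move let the fingers close. The tool returns the time, the measured TCP pose, the force, the opening and the grip force at its end. only (a regular expression) keeps the lines of the reply that match it, lines (a string "A,B") keeps lines A to B, and quiet returns only ok. Input that does not fit is refused with a message, and nothing moves.
- bot.state(): the state, without advancing time (a new reading comes with each control period).
- bot.capture(name): name is "scene" or "top"; returns the picture (420x560x3 uint8, red, green, blue); there is no depth.
- bot.get_calibration(name): a dict with "K" (3x3 intrinsics, pixels), "rvec" (rotation vector, rad) and "tvec" (3), from world to camera coordinates, as OpenCV has them. Camera axes: x right, y down, z forward; pixel columns grow to the right and rows downward; lengths in m; the calibration is good to about 2 mm. A picture is of the moment at which its call begins. get_calibration takes no time and is no camera call.
- bot.job_done(): hands the job in; it is judged then, once.
The state is a dict: "time": time; "joint_pos": joint angles; "qd": joint speeds; "joint_efforts": joint torques, N m; "ee_pos": TCP position; "eef_rot": TCP orientation; "ft_force": force on the tool from outside, world axes, zero at the start; "torque": the same for the moment, N m; "gripper_width": finger opening in m; "grasp_force": force on a finger pad.
Only numpy, scipy, OpenCV 4.12 (cv2) and the standard library are available. Lean on these libraries where they do the work, as an engineer would, in place of code of your own. Each camera call takes 0.05 s, during which the arm holds its last target. There are 200 camera calls.

## Task

Put the shoe-care kit away in the white caddy: stand the black-, brown- and red-lidded cream jars upright each in the square bay whose liner has the colour of its lid, and lay the brown wooden shoe brush flat, bristles down, in the long bay. Set the glass jars down rather than dropping them, and leave the blue-lidded jar and the blue laundry brush where they stand on the mat.

Things in the scene. Friction and masses are not known exactly. Their poses are not given: they have to be found in the camera images.
- caddy: Low white caddy, fixed, any yaw; 164 (x) by 244 mm (y), walls 4 mm thick, tops 22 mm above the worktop, floor 4 mm thick. +x half: three square bays 76 x 76 mm inside, centred at x = 40, y = -80, 0, 80 mm, each with a coloured liner. -x half: one long empty bay, 76 (x) by 236 mm (y) inside, centred at x = -40, y = 0, for the brush lying along y. Origin: centre of the underside; z up.
- liner_black: Black square liner 70 x 70 x 3 mm, fixed on the floor of one of the caddy's three square bays, centred in it. Origin: centre of its underside, 4 mm above the worktop (upper face at 7 mm); x, y along its sides, parallel to the caddy's.
- liner_brown: Dark brown square liner 70 x 70 x 3 mm, fixed on the floor of one of the caddy's three square bays, centred in it. Origin: centre of its underside, 4 mm above the worktop (upper face at 7 mm); x, y along its sides, parallel to the caddy's.
- liner_red: Red square liner 70 x 70 x 3 mm, fixed on the floor of one of the caddy's three square bays, centred in it. Origin: centre of its underside, 4 mm above the worktop (upper face at 7 mm); x, y along its sides, parallel to the caddy's.
- jar_black: Black shoe cream, to be packed. Upright round jar, white ceramic-glass body 45 mm across and 36 mm high, black lid 48 mm across from 36 to 56 mm above its foot (56 mm high in all), 0.12 kg. Origin: centre of the underside; z up.
- jar_brown: Brown shoe cream, to be packed. Upright round jar, white ceramic-glass body 45 mm across and 36 mm high, dark brown lid 48 mm across from 36 to 56 mm above its foot (56 mm high in all), 0.12 kg. Origin: centre of the underside; z up.
- jar_red: Red shoe cream, to be packed. Upright round jar, white ceramic-glass body 45 mm across and 36 mm high, red lid 48 mm across from 36 to 56 mm above its foot (56 mm high in all), 0.12 kg. Origin: centre of the underside; z up.
- shoe_brush: Shoe brush with a dark brown wooden block and blackish bristles, to be packed, standing on its bristles: block 110 x 43 mm from 26 to 50 mm above the foot, stiff bristle pack 100 x 37 mm below it, 0.13 kg. Origin: centre of the underside of the bristles; x along its length, y across, z up. Starts with the jars on a 4 mm grey mat, about 110 mm apart; a 10 mm high peg lies mid-mat.
- jar_blue: Laundry stain paste, not shoe care: stays on the mat. Upright round jar, white ceramic-glass body 45 mm across and 36 mm high, light blue lid 48 mm across from 36 to 56 mm above its foot (56 mm high in all), 0.12 kg. Origin: centre of the underside; z up.
- laundry_brush: Laundry brush with a light blue block and white bristles, standing on its bristles: block 110 x 43 mm from 26 to 50 mm above the foot, stiff bristle pack 100 x 37 mm below it, 0.13 kg. Origin: centre of the underside of the bristles; x along its length, y across, z up. Not shoe care: stays on the mat.
Mind the look-alikes: they are no part of the job. Leave any pink look-alike of the jar_brown alone.

How it is judged:
By the outcome, as a careful person would: the job done as asked, in the order asked, and still so for the second after the job is handed in, with the robot touching nothing.
It also fails if it takes over 102 s, if anything falls off the work surface, if the arm or the gripper's body presses on something with over 40 N, if the wrist force passes 120 N, or if a joint passes its speed limit or range.

## Working session

There is one attempt and no reset: what is moved stays moved. The work goes in short steps, Python scripts to look and compute and a tool call to move; the robot and the scene stay as the last step left them, time stands still between calls to the robot, and variables do not carry over. Pictures are saved under pics/ and viewed, at most 14 in all, crops included, and the job is handed in when it is done.

```bash
mkdir -p pics
```

Run:
```python
from station import bot
import cv2
for n in("scene","top"):
    im=bot.capture(n); cv2.imwrite(f"pics/{n}0.png",im[:,:,::-1]); c=bot.get_calibration(n); print(n,c)
s=bot.state(); print(s, bot.tip_extent)
```

```text
scene {'K': array([[466.6337188 ,   0.        , 287.64907937],
       [  0.        , 466.6337188 , 205.7740643 ],
       [  0.        ,   0.        ,   1.        ]]), 'rvec': array([ 1.36749518,  2.01498563, -0.98859289]), 'tvec': array([ 0.1923841 , -0.23233959,  1.69329228])}
top {'K': array([[545.55506736,   0.        , 278.17848311],
       [  0.        , 545.55506736, 212.19745394],
       [  0.        ,   0.        ,   1.        ]]), 'rvec': array([ 2.15748963, -2.21345931,  0.06349695]), 'tvec': array([-0.01578912,  0.46577986,  1.19543425])}
{'time': 0.1, 'joint_pos': array([-9.19892682e-01,  3.59297719e-01,  1.11213932e-02, -3.19962375e-04,
       -1.22410912e+00, -2.88109281e-01]), 'qd': array([-4.71500274e-05, -2.40486133e-03,  2.11523572e-03,  3.06483517e-05,
       -8.86578692e-04,  1.15704735e-04]), 'joint_efforts': array([-7.92055334e-05, -5.84766555e+01,  2.94110012e+01,  6.95452183e+00,
       -3.13993034e-03,  1.23509028e-05]), 'ee_pos': array([ 0.23941588, -0.63074782,  0.30305392]), 'eef_rot': array([ 5.66514309e-01, -3.08967851e+00, -2.29949994e-03]), 'ft_force': array([-0.29379263,  0.30621621, -0.08292904]), 'torque': array([-0.03077985, -0.00849788, -0.05366379]), 'grasp_force': 0.0, 'gripper_width': 0.08535459476922277} 0.0726
```

View pics/scene0.png

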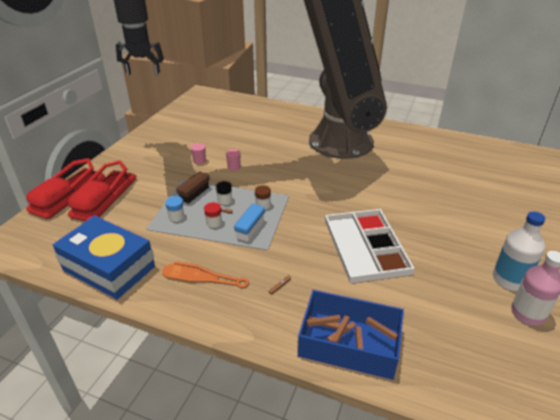

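View pics/top0.png

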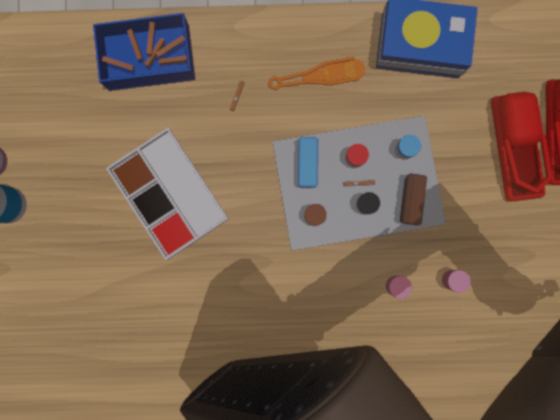

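The scene view shows the jars on the mat: black lid (224,187), brown (263,192), red (212,210), blue (175,203). The shoe brush is at (193,186) and the caddy at (368,243). In the top view the jars are black (368,203), brown (315,215) and red (357,155), the shoe brush is at (414,199), and the liners are brown (134,173), black (154,204) and red (172,233). The pink look-alikes are off the mat.

Create h.py:
```python
import cv2, numpy as np
from station import bot
def cam(n):
    c=bot.get_calibration(n); R=cv2.Rodrigues(c["rvec"])[0]; return c["K"],R,c["tvec"]
def ray(n,uv):
    K,R,t=cam(n); d=R.T@np.linalg.solve(K,[*uv,1]); return -R.T@t,d
def plane(n,uv,z):
    o,d=ray(n,uv); return o+d*(z-o[2])/d[2]
def tri(a,b):
    P=[np.c_[R,t] for K,R,t in (cam("top"),cam("scene"))]; K=[cam("top")[0],cam("scene")[0]]
    X=cv2.triangulatePoints(K[0]@P[0],K[1]@P[1],np.float64(a),np.float64(b)).ravel(); return X[:3]/X[3]
def proj(n,p):
    K,R,t=cam(n); q=K@(R@np.array(p)+t); return q[:2]/q[2]
def blob(im,near,f,r):
    """largest blob of f(h,s,v) within r px of near -> centroid, area, contour"""
    h,s,v=[x.astype(int) for x in cv2.split(cv2.cvtColor(im,cv2.COLOR_RGB2HSV))]
    m=f(h,s,v).astype(np.uint8); w=np.zeros_like(m); cv2.circle(w,near,r,1,-1)
    cs,_=cv2.findContours(m&w,cv2.RETR_EXTERNAL,cv2.CHAIN_APPROX_NONE)
    c=max(cs,key=cv2.contourArea); M=cv2.moments(c)
    return np.array([M["m10"],M["m01"]])/M["m00"],M["m00"],c
red=lambda h,s,v:((h<6)|(h>172))&(s>170)&(v>100)
dark=lambda h,s,v:(v<55)
brown=lambda h,s,v:(v<130)&(s>90)&((h<14)|(h>170))
```

Run:
```python
from h import *
T=bot.capture("top");S=bot.capture("scene")
for n,a,b,f,r in [("jblack",(368,203),(224,187),dark,16),("jbrown",(315,215),(263,191),brown,16),("jred",(357,155),(212,210),red,16),
  ("brush",(414,199),(193,186),brown,32),("Lblack",(154,204),(383,240),dark,28),("Lbrown",(134,173),(391,260),brown,28),("Lred",(172,233),(371,222),red,28)]:
    A=blob(T,a,f,r);B=blob(S,b,f,r)
    X=tri(A[0],B[0]); z=.06 if n[0]=='j' else .054 if n=="brush" else .007
    print(n,A[0].round(1),A[1],B[0].round(1),B[1],"tri",X.round(4),"plane",plane("top",A[0],z).round(4),end=" ")
    if n[0]in'bL':
        q=np.array([plane("top",p,z)[:2]*1000 for p in A[2][:,0]]); print(cv2.minAreaRect(q.astype(np.float32)),end="")
    else:
        q=np.array([plane("top",p,z)[:2]*1000 for p in A[2][:,0]]); print(cv2.minEnclosingCircle(q.astype(np.float32)),end="")
    print()
w=blob(T,(167,193),lambda h,s,v:(s<60)&(v>110),85)
q=np.array([plane("top",p,.022)[:2]*1000 for p in w[2][:,0]]); r=cv2.minAreaRect(q.astype(np.float32));print("caddy",r)
for n,im in(("t",T),("s",S)):
    cv2.imwrite(f"pics/z{n}.png",cv2.resize(im[130:270,100:450] if n=="t" else im[150:290,140:420],None,fx=2.2 if n=="t" else 2.8,fy=2.2 if n=="t" else 2.8,interpolation=cv2.INTER_CUBIC)[:,:,::-1])
```

```text
jblack [367.9 202.9] 289.0 [223.5 187.5] 132.0 tri [ 0.4781 -0.222   0.0493] plane [ 0.4772 -0.22    0.06  ] ((477.2520751953125, -220.00045776367188), 22.18326187133789)
jbrown [314.9 214.4] 309.5 [262.4 191.7] 141.5 tri [ 0.4562 -0.1069  0.0505] plane [ 0.4556 -0.1061  0.06  ] ((455.59161376953125, -106.0154037475586), 22.333940505981445)
jred [357.6 152.8] 189.0 [212.3 209.3] 142.0 tri [ 0.5866 -0.2018  0.0522] plane [ 0.5858 -0.2019  0.06  ] ((584.7936401367188, -200.7625732421875), 19.686325073242188)
brush [414.  199.2] 800.5 [192.8 184.3] 409.0 tri [ 0.4843 -0.3239  0.0379] plane [ 0.483  -0.3201  0.054 ] ((483.478515625, -320.325927734375), (39.23545837402344, 104.7192611694336), 79.62230682373047)
Lblack [152.7 203.5] 760.0 [380.1 240.6] 208.0 tri [0.4922 0.2518 0.0107] plane [0.4926 0.2526 0.007 ] ((492.6374206542969, 252.67872619628906), (63.59177017211914, 64.03155517578125), 31.79472541809082)
Lbrown [133.5 173.8] 790.5 [390.9 261.2] 296.0 tri [0.56   0.2944 0.0106] plane [0.5605 0.2952 0.007 ] ((560.5947265625, 295.13671875), (65.11647033691406, 65.78981018066406), 32.673194885253906)
Lred [172.2 233.3] 769.5 [370.  221.8] 164.5 tri [0.4247 0.2087 0.0112] plane [0.4247 0.2098 0.007 ] ((424.8646545410156, 209.82244873046875), (63.50697708129883, 63.802772521972656), 32.08296203613281)
caddy ((513.8693237304688, 218.10824584960938), (247.83181762695312, 166.96197509765625), 32.32410430908203)
```

View pics/zs.png

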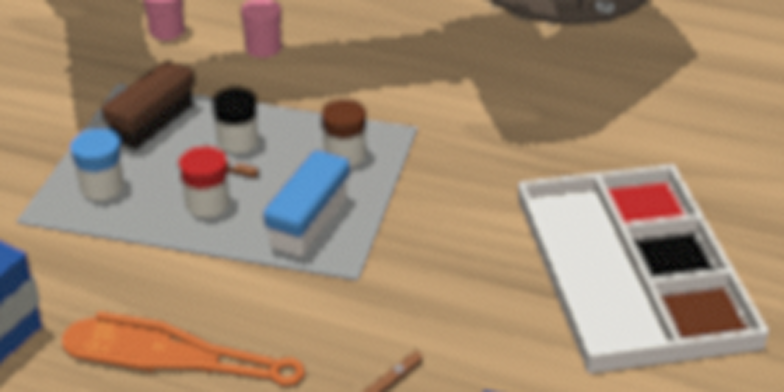

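The crop shows the peg clear of every jar and all the lids unobstructed. The triangulated lid mid-heights of about 50 mm and the liner spacing of 80 mm match the text. The caddy yaw comes out at about 122°, with the long bay on the right in the top view. I'll refine the red lid and work out the first move.

Create d.py:
```python
import sys,numpy as np
from station import bot
from scipy.spatial.transform import Rotation as Ro
# usage: d.py x y z yaw(deg of tool y) in mm: shift along the tool axes and turn
x,y,z,a=map(float,sys.argv[1:]); s=bot.state(); R=Ro.from_rotvec(s["eef_rot"])
t=np.radians(a-0); Y=[np.cos(t),np.sin(t),0]; Z=[0,0,-1]; X=np.cross(Y,Z)
print("t",s["time"],"pos",(s["ee_pos"]*1000).round(1),"shift",(R.inv().apply(np.array([x,y,z])/1000-s["ee_pos"])*1000).round(1),
 "rot",(R.inv()*Ro.from_matrix(np.c_[X,Y,Z])).as_rotvec().round(4),"q6",s["joint_pos"][5].round(2))
```

Run:
```python
from h import *
T=bot.capture("top")
for n,a,f in(("red",(357,155),lambda h,s,v:((h<8)|(h>165))&(s>90)&(v>90)),("black",(368,203),lambda h,s,v:v<75)):
    A=blob(T,a,f,18);q=np.float32([plane("top",p,.06)[:2]*1000 for p in A[2][:,0]]);print(n,A[:2],plane("top",A[0],.06),cv2.minEnclosingCircle(q))
```

```bash
python3 d.py 477.5 -220.5 200 121.9
```

```text
red (array([357.19618782, 154.38540214]), 358.5) [ 0.58233754 -0.20080958  0.06      ] ((582.5510864257812, -200.66294860839844), 24.188617706298828)
black (array([367.67706856, 202.97399527]), 352.5) [ 0.47710766 -0.21953231  0.06      ] ((477.06402587890625, -219.6270294189453), 24.501604080200195)
t 0.25 pos [ 239.4 -630.9  303.4] shift [-368.2  299.2  103.6] rot [ 8.000e-04 -1.000e-04 -1.941e-01] q6 -0.29
```

Careful with the scale: shifts go in shares of 0.75 m and turns go in shares of pi rad. That gives: -0.368 m / 0.75 = -0.4907, -0.322 m / 0.75 = -0.4293, -0.194 rad / 3.1416 = -0.0618.

>>> move_tool(steps=[[[-0.0613, 0.0493, 0.0173, 0, 0, -0.0076, 0.085], [-0.1227, 0.1, 0.0347, 0, 0, -0.0153, 0.085], [-0.184, 0.1493, 0.052, 0, 0, -0.0232, 0.085], [-0.2453, 0.2, 0.0693, 0, 0, -0.0309, 0.085], [-0.3067, 0.2493, 0.0867, 0, 0, -0.0385, 0.085], [-0.368, 0.2987, 0.104, 0, 0, -0.0462, 0.085], [-0.4293, 0.3493, 0.1213, 0, 0, -0.0541, 0.085], [-0.4907, 0.3987, 0.1381, 0, 0, -0.0618, 0.085], [-0.4907, 0.3987, 0.1381, 0, 0, -0.0618, 0.085], [-0.4907, 0.3987, 0.1381, 0, 0, -0.0618, 0.085]]])

```text
time: 1.5
ee_pos: [0.4775, -0.2207, 0.2003]
eef_rot: [0.865, -3.02, -0.0]
ft_force: [-0.4, -1.1, 0.5]
gripper_width: 0.0849
grasp_force: 0.0
```

```bash
python3 d.py 477 -219.7 95 121.9
```

```text
t 1.5 pos [ 477.5 -220.7  200.3] shift [-1.000e-01  1.100e+00  1.053e+02] rot [ 0.0002 -0.0003  0.0011] q6 -0.95
```

To row units: 0.105 m / 0.75 = 0.14, 0.08 m / 0.75 = 0.1067.

>>> move_tool(steps=[[[0, 0.0013, 0.0533, 0, 0, 0, 0.085], [0, 0.0013, 0.1067, 0, 0, 0, 0.085], [0, 0.0013, 0.14, 0, 0, 0, 0.085], [0, 0.0013, 0.14, 0, 0, 0, 0.085], [0, 0.0013, 0.14, 0, 0, 0, 0.03], [0, 0.0013, 0.14, 0, 0, 0, 0.03], [0, 0.0013, 0.14, 0, 0, 0, 0.03], [0, 0.0013, 0.14, 0, 0, 0, 0.03], [0, 0.0013, 0.14, 0, 0, 0, 0.03], [0, 0.0013, 0.14, 0, 0, 0, 0.03]]])

```text
time: 2.75
ee_pos: [0.4777, -0.2204, 0.097]
eef_rot: [-0.863, 3.018, -0.002]
ft_force: [-0.5, -2.5, 5.4]
gripper_width: 0.0467
grasp_force: 60.6
```

```bash
python3 d.py 492.6 252.8 190 121.9
```

```text
t 2.75 pos [ 477.7 -220.4   97. ] shift [-263.1  393.6  -93.3] rot [-0.002   0.0018  0.0005] q6 -0.96
```

To row units: 0.3 m / 0.75 = 0.4, 0.255 m / 0.75 = 0.34.

>>> move_tool(steps=[[[0, 0, -0.04, 0, 0, 0, 0.03], [0, 0, -0.0933, 0, 0, 0, 0.03], [0, 0, -0.1333, 0, 0, 0, 0.03], [-0.0267, 0.04, -0.1333, 0, 0, 0, 0.03], [-0.0667, 0.1, -0.1333, 0, 0, 0, 0.03], [-0.1067, 0.16, -0.1333, 0, 0, 0, 0.03], [-0.1467, 0.22, -0.1333, 0, 0, 0, 0.03], [-0.1867, 0.28, -0.1333, 0, 0, 0, 0.03], [-0.2267, 0.34, -0.1333, 0, 0, 0, 0.03], [-0.2667, 0.4, -0.1333, 0, 0, 0, 0.03]]])

```text
time: 4.0
ee_pos: [0.4879, 0.1422, 0.1964]
eef_rot: [-0.863, 3.019, 0.001]
ft_force: [1.2, 0.5, -1.1]
gripper_width: 0.0467
grasp_force: 61.8
```

```bash
python3 d.py 492.6 252.8 190 121.9
```

```text
t 4.0 pos [487.9 142.2 196.4] shift [-62.4  91.4   6.5] rot [0.0002 0.0018 0.0004] q6 -1.68
```

To row units: 0.0935 m / 0.75 = 0.1247, 0.092 m / 0.75 = 0.1227.

>>> move_tool(steps=[[[-0.0267, 0.04, 0, 0, 0, 0, 0.03], [-0.06, 0.0867, 0, 0, 0, 0, 0.03], [-0.0833, 0.1227, 0, 0, 0, 0, 0.03], [-0.0833, 0.1247, 0, 0, 0, 0, 0.03], [-0.0833, 0.1247, 0, 0, 0, 0, 0.03]]])

```text
time: 4.62
ee_pos: [0.4914, 0.2525, 0.1956]
eef_rot: [0.864, -3.02, -0.0]
ft_force: [0.4, -0.2, -0.7]
gripper_width: 0.0465
grasp_force: 61.9
```

```bash
python3 d.py 492.6 252.8 100 121.9
```

Run:
```python
from h import *
T=bot.capture("scene"); cv2.imwrite("pics/s1.png",cv2.resize(T[90:300,150:430],None,fx=2.5,fy=2.5,interpolation=2)[:,:,::-1])
```

```text
t 4.625 pos [491.4 252.5 195.6] shift [-1.2 -0.3 95.6] rot [0.0002 0.     0.0004] q6 -1.84
```

View pics/s1.png

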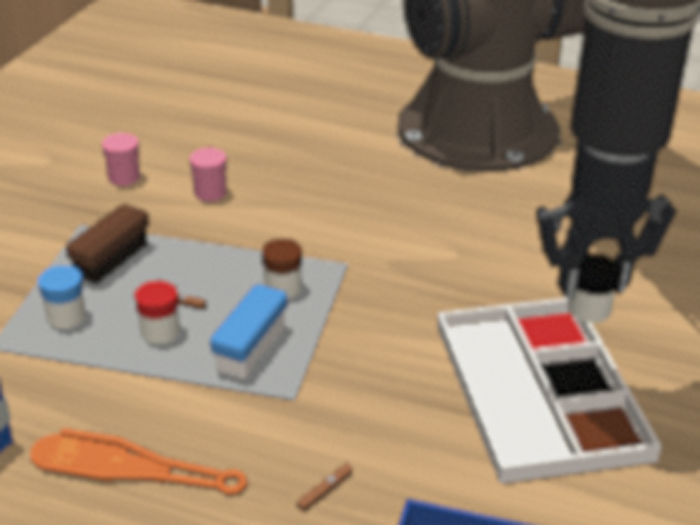

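The jar is held by its lid just above the black bay, upright. Next I lower it gently.

To row units: 0.0935 m / 0.75 = 0.1247, 0.092 m / 0.75 = 0.1227.

>>> move_tool(steps=[[[-0.0013, 0, 0.0533, 0, 0, 0, 0.03], [-0.0013, 0, 0.1, 0, 0, 0, 0.03], [-0.0013, 0, 0.1173, 0, 0, 0, 0.03], [-0.0013, 0, 0.12, 0, 0, 0, 0.03], [-0.0013, 0, 0.1227, 0, 0, 0, 0.03], [-0.0013, 0, 0.1247, 0, 0, 0, 0.03], [-0.0013, 0, 0.1247, 0, 0, 0, 0.03]]])

```text
time: 5.55
ee_pos: [0.4929, 0.2535, 0.1024]
eef_rot: [-0.863, 3.02, 0.001]
ft_force: [-0.1, -0.6, -1.7]
gripper_width: 0.0466
grasp_force: 61.9
```

```bash
python3 d.py 492.6 252.8 100 121.9
```

```text
t 5.55 pos [492.9 253.5 102.4] shift [ 0.6 -0.4  2.4] rot [0.0003 0.0011 0.0001] q6 -1.84
```

To row units: 0.002 m / 0.75 = 0.0027, 0.001 m / 0.75 = 0.0013.

>>> move_tool(steps=[[[0, 0, 0.0013, 0, 0, 0, 0.03], [0, 0, 0.0027, 0, 0, 0, 0.03], [0, 0, 0.0027, 0, 0, 0, 0.03]]])

```text
time: 5.92
ee_pos: [0.4927, 0.2534, 0.1001]
eef_rot: [-0.864, 3.02, 0.0]
ft_force: [-1.0, -0.4, 3.3]
gripper_width: 0.0463
grasp_force: 62.3
```

>>> move_tool(steps=[[[0, 0, 0.0013, 0, 0, 0, 0.03], [0, 0, 0.0013, 0, 0, 0, 0.03]]])

```text
time: 6.18
ee_pos: [0.4927, 0.2534, 0.1]
eef_rot: [-0.864, 3.02, 0.0]
ft_force: [-4.8, -0.5, 13.7]
gripper_width: 0.0468
grasp_force: 63.3
```

To row units: -0.1 m / 0.75 = -0.1333, -0.06 m / 0.75 = -0.08.

>>> move_tool(steps=[[[0, 0, -0.0013, 0, 0, 0, 0.047], [0, 0, -0.0013, 0, 0, 0, 0.055], [0, 0, -0.0013, 0, 0, 0, 0.065], [0, 0, -0.0013, 0, 0, 0, 0.072], [0, 0, -0.0013, 0, 0, 0, 0.072], [0, 0, -0.0267, 0, 0, 0, 0.072], [0, 0, -0.08, 0, 0, 0, 0.072], [0, 0, -0.1333, 0, 0, 0, 0.072], [0, 0, -0.1333, 0, 0, 0, 0.072]]])

```text
time: 7.3
ee_pos: [0.494, 0.2544, 0.2022]
eef_rot: [-0.863, 3.015, 0.004]
ft_force: [-0.3, -0.5, -0.6]
gripper_width: 0.0719
grasp_force: 0.0
```

```bash
python3 d.py 455.6 -106 200 121.9
```

```text
t 7.3 pos [494.  254.4 202.2] shift [ 223.2 -285.6    0.5] rot [0.0011 0.0062 0.0005] q6 -1.84
```

To row units: -0.285 m / 0.75 = -0.38, -0.25 m / 0.75 = -0.3333.

>>> move_tool(steps=[[[0.0373, -0.048, 0, 0, 0, 0, 0.085], [0.0747, -0.096, 0, 0, 0, 0, 0.085], [0.112, -0.1427, 0, 0, 0, 0, 0.085], [0.1493, -0.1907, 0, 0, 0, 0, 0.085], [0.1867, -0.24, 0, 0, 0, 0, 0.085], [0.224, -0.2867, 0, 0, 0, 0, 0.085], [0.2613, -0.3333, 0, 0, 0, 0, 0.085], [0.2967, -0.38, 0, 0, 0, 0, 0.085], [0.2967, -0.38, 0, 0, 0, 0, 0.085], [0.2967, -0.38, 0, 0, 0, 0, 0.085]]])

```text
time: 8.55
ee_pos: [0.4541, -0.1064, 0.1983]
eef_rot: [0.861, -3.02, -0.0]
ft_force: [0.1, 1.2, 0.8]
gripper_width: 0.085
grasp_force: 0.0
```

```bash
python3 d.py 455.6 -106 96 121.9
```

Run:
```python
from h import *
T=bot.capture("top"); cv2.imwrite("pics/t2.png",cv2.resize(T[110:260,90:350],None,fx=3,fy=3,interpolation=2)[:,:,::-1])
f=lambda h,s,v:v<75
S=bot.capture("scene"); cv2.imwrite("pics/s2.png",cv2.resize(S[130:300,150:430],None,fx=2.8,fy=2.8,interpolation=2)[:,:,::-1])
```

```text
t 8.55 pos [ 454.1 -106.4  198.3] shift [ -1.5  -0.5 102.3] rot [ 0.0004 -0.0006 -0.0011] q6 -1.21
```

View pics/t2.png

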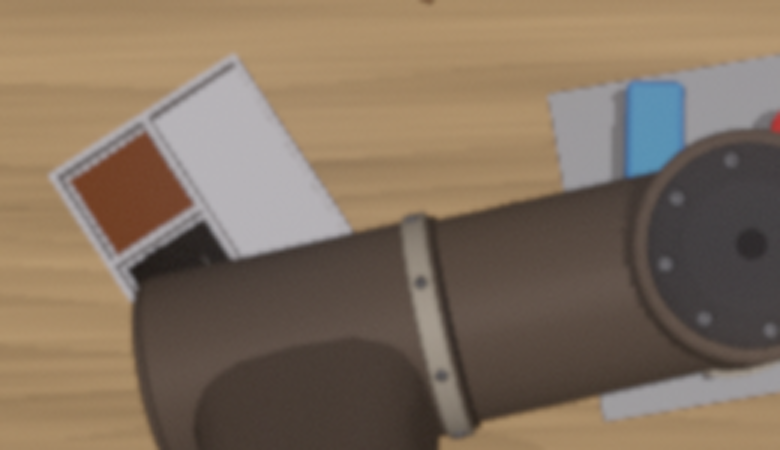

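The arm hides the black bay in the top view, so that jar gets checked later. The tool is over the brown jar, and I'll grasp it now.

To row units: 0.102 m / 0.75 = 0.136, 0.08 m / 0.75 = 0.1067.

>>> move_tool(steps=[[[-0.0013, 0, 0.0533, 0, 0, 0, 0.085], [-0.0013, 0, 0.1067, 0, 0, 0, 0.085], [-0.0013, 0, 0.136, 0, 0, 0, 0.085], [-0.0013, 0, 0.136, 0, 0, 0, 0.085], [-0.0013, 0, 0.136, 0, 0, 0, 0.03], [-0.0013, 0, 0.136, 0, 0, 0, 0.03], [-0.0013, 0, 0.136, 0, 0, 0, 0.03], [-0.0013, 0, 0.136, 0, 0, 0, 0.03], [-0.0013, 0, 0.136, 0, 0, 0, 0.03], [-0.0013, 0, 0.136, 0, 0, 0, 0.03]]])

```text
time: 9.9
ee_pos: [0.4561, -0.1055, 0.0982]
eef_rot: [-0.863, 3.018, -0.0]
ft_force: [-2.3, 3.0, 6.2]
gripper_width: 0.0466
grasp_force: 60.4
```

```bash
python3 d.py 560.6 295.1 195 121.9
```

```text
t 9.9 pos [ 456.1 -105.5   98.2] shift [-300.8  284.6  -96.3] rot [-0.001   0.0026  0.0004] q6 -1.21
```

View pics/s2.png

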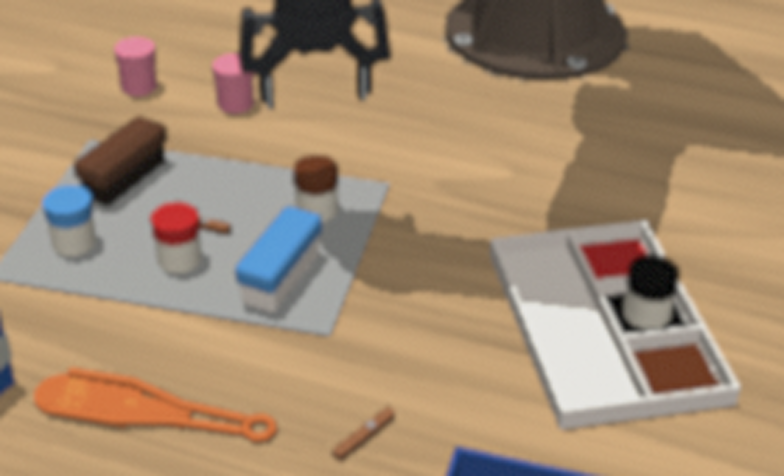

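The black jar stands upright in the black bay at about (382,234) in the full image. Now the brown jar is lifted and carried across.

To row units: -0.25 m / 0.75 = -0.3333, 0.236 m / 0.75 = 0.3147.

>>> move_tool(steps=[[[0, 0, -0.04, 0, 0, 0, 0.03], [0, 0, -0.0933, 0, 0, 0, 0.03], [0, 0, -0.1333, 0, 0, 0, 0.03], [-0.0267, 0.0253, -0.1333, 0, 0, 0, 0.03], [-0.08, 0.076, -0.1333, 0, 0, 0, 0.03], [-0.1333, 0.1267, -0.1333, 0, 0, 0, 0.03], [-0.1867, 0.176, -0.1333, 0, 0, 0, 0.03], [-0.24, 0.2267, -0.1333, 0, 0, 0, 0.03], [-0.2933, 0.2773, -0.1333, 0, 0, 0, 0.03], [-0.3333, 0.3147, -0.1333, 0, 0, 0, 0.03]]])

```text
time: 11.15
ee_pos: [0.543, 0.229, 0.1976]
eef_rot: [-0.864, 3.019, 0.001]
ft_force: [-0.3, 0.2, -0.0]
gripper_width: 0.0468
grasp_force: 61.8
```

```bash
python3 d.py 560.6 295.1 104 121.9
```

```text
t 11.15 pos [543.  229.  197.6] shift [-49.7  46.8  93.7] rot [0.0003 0.0014 0.0009] q6 -1.74
```

To row units: 0.093 m / 0.75 = 0.124, 0.092 m / 0.75 = 0.1227.

>>> move_tool(steps=[[[-0.0293, 0.028, 0, 0, 0, 0, 0.03], [-0.0587, 0.056, 0, 0, 0, 0, 0.03], [-0.0669, 0.0633, 0.0133, 0, 0, 0, 0.03], [-0.0669, 0.0633, 0.0533, 0, 0, 0, 0.03], [-0.0669, 0.0633, 0.1, 0, 0, 0, 0.03], [-0.0669, 0.0633, 0.12, 0, 0, 0, 0.03], [-0.0669, 0.0633, 0.1227, 0, 0, 0, 0.03], [-0.0669, 0.0633, 0.124, 0, 0, 0, 0.03], [-0.0669, 0.0633, 0.124, 0, 0, 0, 0.03]]])

```text
time: 12.28
ee_pos: [0.5608, 0.2939, 0.105]
eef_rot: [-0.863, 3.019, 0.001]
ft_force: [0.2, -0.6, -1.0]
gripper_width: 0.0464
grasp_force: 61.8
```

```bash
python3 d.py 560.6 295.1 101 121.9
```

```text
t 12.275 pos [560.8 293.9 105. ] shift [-0.5  1.1  4. ] rot [0.0003 0.002  0.0001] q6 -1.8
```

To row units: 0.003 m / 0.75 = 0.004, 0.002 m / 0.75 = 0.0027.

>>> move_tool(steps=[[[0, 0.0013, 0.0013, 0, 0, 0, 0.03], [0, 0.0013, 0.0027, 0, 0, 0, 0.03], [0, 0.0013, 0.004, 0, 0, 0, 0.03], [0, 0.0013, 0.004, 0, 0, 0, 0.03]]])

```text
time: 12.78
ee_pos: [0.5598, 0.2946, 0.1014]
eef_rot: [-0.864, 3.02, 0.0]
ft_force: [-2.4, -0.2, 4.3]
gripper_width: 0.0468
grasp_force: 62.4
```

>>> move_tool(steps=[[[0, 0, 0.0013, 0, 0, 0, 0.03], [0, 0, 0.0013, 0, 0, 0, 0.03]]])

```text
time: 13.02
ee_pos: [0.5598, 0.2945, 0.1013]
eef_rot: [-0.864, 3.02, 0.0]
ft_force: [-6.1, -1.1, 11.8]
gripper_width: 0.0465
grasp_force: 63.1
```

Contact at z ≈ 101, as expected. Release and go to red.

To row units: -0.1 m / 0.75 = -0.1333, -0.06 m / 0.75 = -0.08.

>>> move_tool(steps=[[[0, 0, -0.0013, 0, 0, 0, 0.047], [0, 0, -0.0013, 0, 0, 0, 0.055], [0, 0, -0.0013, 0, 0, 0, 0.065], [0, 0, -0.0013, 0, 0, 0, 0.072], [0, 0, -0.0013, 0, 0, 0, 0.072], [0, 0, -0.0267, 0, 0, 0, 0.072], [0, 0, -0.08, 0, 0, 0, 0.072], [0, 0, -0.1333, 0, 0, 0, 0.072], [0, 0, -0.1333, 0, 0, 0, 0.072]]])

```text
time: 14.15
ee_pos: [0.5612, 0.2955, 0.2037]
eef_rot: [-0.862, 3.015, 0.004]
ft_force: [0.4, 0.5, -0.6]
gripper_width: 0.0721
grasp_force: 0.0
```

```bash
python3 d.py 582.5 -200.7 200 121.9
```

```text
t 14.15 pos [561.2 295.5 203.7] shift [ 244.4 -432.4    1.7] rot [0.0008 0.0066 0.0005] q6 -1.81
```

To row units: -0.4315 m / 0.75 = -0.5753, -0.4 m / 0.75 = -0.5333.

>>> move_tool(steps=[[[0.0373, -0.0667, 0, 0, 0, 0, 0.085], [0.0747, -0.1333, 0, 0, 0, 0, 0.085], [0.112, -0.2, 0, 0, 0, 0, 0.085], [0.1493, -0.2667, 0, 0, 0, 0, 0.085], [0.1867, -0.3333, 0, 0, 0, 0, 0.085], [0.224, -0.4, 0, 0, 0, 0, 0.085], [0.2613, -0.4667, 0, 0, 0, 0, 0.085], [0.2987, -0.5333, 0, 0, 0, 0, 0.085], [0.3247, -0.5753, 0, 0, 0, 0, 0.085], [0.3247, -0.5753, 0, 0, 0, 0, 0.085]]])

```text
time: 15.4
ee_pos: [0.5803, -0.2031, 0.1987]
eef_rot: [0.857, -3.021, -0.001]
ft_force: [-0.5, 0.1, -0.2]
gripper_width: 0.0852
grasp_force: 0.0
```

>>> move_tool(steps=[[[0, 0, 0, 0, 0, 0, 0.085]]])

```text
time: 15.52
ee_pos: [0.5807, -0.2005, 0.1991]
eef_rot: [0.862, -3.02, -0.001]
ft_force: [0.8, -0.8, 0.5]
gripper_width: 0.0847
grasp_force: 0.0
```

```bash
python3 d.py 582.5 -200.7 97 121.9
```

Run:
```python
from h import *
S=bot.capture("scene"); cv2.imwrite("pics/s3.png",cv2.resize(S[130:300,150:430],None,fx=2.8,fy=2.8,interpolation=2)[:,:,::-1])
```

```text
t 15.525 pos [ 580.7 -200.5  199.1] shift [ -1.5  -1.2 102.1] rot [ 0.0007 -0.0007 -0.0007] q6 -1.0
```

View pics/s3.png

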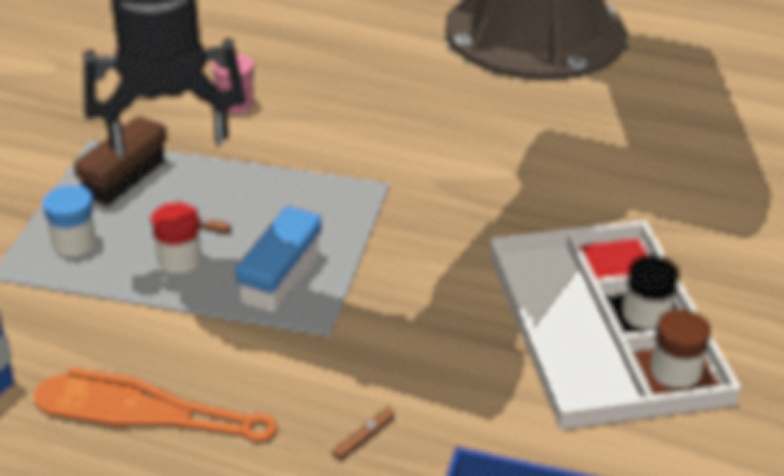

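The black and brown jars both stand in their bays. In this crop the red jar at (176,238) is still in place, with the gripper above it.

To row units: 0.102 m / 0.75 = 0.136, 0.08 m / 0.75 = 0.1067.

>>> move_tool(steps=[[[-0.0013, -0.0013, 0.0533, 0, 0, 0, 0.085], [-0.0013, -0.0013, 0.1067, 0, 0, 0, 0.085], [-0.0013, -0.0013, 0.136, 0, 0, 0, 0.085], [-0.0013, -0.0013, 0.136, 0, 0, 0, 0.085], [-0.0013, -0.0013, 0.136, 0, 0, 0, 0.03], [-0.0013, -0.0013, 0.136, 0, 0, 0, 0.03], [-0.0013, -0.0013, 0.136, 0, 0, 0, 0.03], [-0.0013, -0.0013, 0.136, 0, 0, 0, 0.03], [-0.0013, -0.0013, 0.136, 0, 0, 0, 0.03], [-0.0013, -0.0013, 0.136, 0, 0, 0, 0.03]]])

```text
time: 16.82
ee_pos: [0.5834, -0.2008, 0.0996]
eef_rot: [-0.863, 3.018, -0.002]
ft_force: [-0.5, 1.8, 6.4]
gripper_width: 0.0468
grasp_force: 61.2
```

```bash
python3 d.py 424.8 209.8 195 121.9
```

```text
t 16.825 pos [ 583.4 -200.8   99.6] shift [-82.8 432.2 -96. ] rot [-0.0017  0.0024  0.0005] q6 -1.0
```

To row units: 0.345 m / 0.75 = 0.46, 0.3 m / 0.75 = 0.4.

>>> move_tool(steps=[[[0, 0, -0.04, 0, 0, 0, 0.03], [0, 0, -0.0933, 0, 0, 0, 0.03], [0, 0, -0.1333, 0, 0, 0, 0.03], [-0.008, 0.04, -0.1333, 0, 0, 0, 0.03], [-0.0213, 0.112, -0.1333, 0, 0, 0, 0.03], [-0.0347, 0.184, -0.1333, 0, 0, 0, 0.03], [-0.048, 0.256, -0.1333, 0, 0, 0, 0.03], [-0.0613, 0.328, -0.1333, 0, 0, 0, 0.03], [-0.0747, 0.4, -0.1333, 0, 0, 0, 0.03], [-0.088, 0.46, -0.1333, 0, 0, 0, 0.03]]])

```text
time: 18.08
ee_pos: [0.4552, 0.1285, 0.1985]
eef_rot: [-0.864, 3.019, 0.001]
ft_force: [1.1, 0.5, -1.4]
gripper_width: 0.0467
grasp_force: 61.9
```

```bash
python3 d.py 424.8 209.8 107 121.9
```

```text
t 18.075 pos [455.2 128.5 198.5] shift [-17.1  85.1  91.6] rot [0.0004 0.0016 0.0004] q6 -1.71
```

To row units: 0.092 m / 0.75 = 0.1227, 0.091 m / 0.75 = 0.1213.

>>> move_tool(steps=[[[-0.012, 0.06, 0, 0, 0, 0, 0.03], [-0.022, 0.1, 0, 0, 0, 0, 0.03], [-0.0233, 0.1147, 0.0133, 0, 0, 0, 0.03], [-0.0233, 0.1147, 0.0533, 0, 0, 0, 0.03], [-0.0233, 0.1147, 0.1, 0, 0, 0, 0.03], [-0.0233, 0.1147, 0.1187, 0, 0, 0, 0.03], [-0.0233, 0.1147, 0.1213, 0, 0, 0, 0.03], [-0.0233, 0.1147, 0.1227, 0, 0, 0, 0.03], [-0.0233, 0.1147, 0.1227, 0, 0, 0, 0.03]]])

```text
time: 19.2
ee_pos: [0.426, 0.2095, 0.1067]
eef_rot: [-0.863, 3.019, 0.001]
ft_force: [0.3, -0.1, -1.3]
gripper_width: 0.0466
grasp_force: 61.9
```

```bash
python3 d.py 424.8 209.8 102.5 121.9
```

```text
t 19.2 pos [426.  209.5 106.7] shift [0.8 0.9 4.2] rot [ 0.0005  0.0017 -0.    ] q6 -1.89
```

To row units: 0.003 m / 0.75 = 0.004, 0.002 m / 0.75 = 0.0027.

>>> move_tool(steps=[[[0.0013, 0.0013, 0.0013, 0, 0, 0, 0.03], [0.0013, 0.0013, 0.0027, 0, 0, 0, 0.03], [0.0013, 0.0013, 0.004, 0, 0, 0, 0.03], [0.0013, 0.0013, 0.004, 0, 0, 0, 0.03]]])

```text
time: 19.7
ee_pos: [0.4241, 0.2094, 0.1027]
eef_rot: [0.863, -3.02, 0.0]
ft_force: [-0.2, 0.1, -0.3]
gripper_width: 0.0466
grasp_force: 61.9
```

>>> move_tool(steps=[[[0, 0, 0.0013, 0, 0, 0, 0.03], [0, 0, 0.0013, 0, 0, 0, 0.03]]])

```text
time: 19.95
ee_pos: [0.4242, 0.2095, 0.1025]
eef_rot: [-0.864, 3.02, -0.0]
ft_force: [-4.6, -1.4, 10.7]
gripper_width: 0.0465
grasp_force: 63.2
```

To row units: -0.1 m / 0.75 = -0.1333, -0.06 m / 0.75 = -0.08.

>>> move_tool(steps=[[[0, 0, -0.0013, 0, 0, 0, 0.047], [0, 0, -0.0013, 0, 0, 0, 0.055], [0, 0, -0.0013, 0, 0, 0, 0.065], [0, 0, -0.0013, 0, 0, 0, 0.072], [0, 0, -0.0013, 0, 0, 0, 0.072], [0, 0, -0.0267, 0, 0, 0, 0.072], [0, 0, -0.08, 0, 0, 0, 0.072], [0, 0, -0.1333, 0, 0, 0, 0.072], [0, 0, -0.1333, 0, 0, 0, 0.072]]])

```text
time: 21.08
ee_pos: [0.4254, 0.2106, 0.2048]
eef_rot: [-0.863, 3.015, 0.005]
ft_force: [0.8, -0.3, -0.3]
gripper_width: 0.0723
grasp_force: 0.0
```

```bash
python3 d.py 483.3 -320.2 200 79.6
```

Run:
```python
from h import *
T=bot.capture("top"); cv2.imwrite("pics/t4.png",cv2.resize(T[110:260,270:450],None,fx=3.5,fy=3.5,interpolation=2)[:,:,::-1])
A=blob(T,(414,199),brown,34); q=np.float32([plane("top",p,.054)[:2]*1000 for p in A[2][:,0]]);print(A[:2],cv2.minAreaRect(q))
```

```text
t 21.075 pos [425.4 210.6 204.8] shift [ 231.6 -481.1    2.8] rot [0.0036 0.0053 0.7388] q6 -1.89
(array([414.07974277, 199.2306538 ]), 777.5) ((483.663818359375, -320.2445983886719), (37.88530731201172, 103.8052978515625), 80.50039672851562)
```

View pics/t4.png

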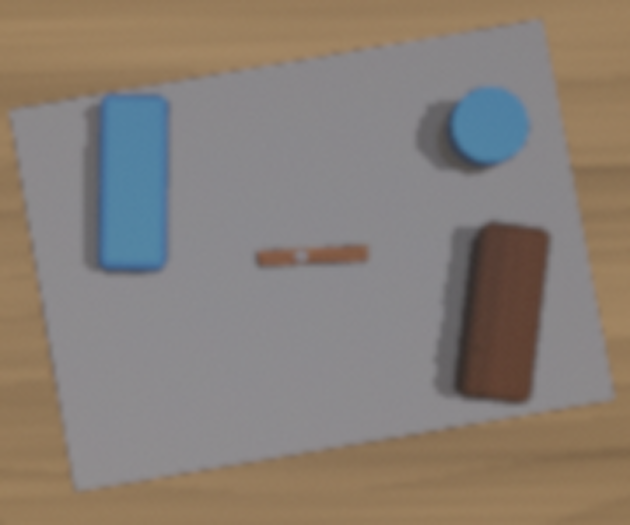

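The brush is unmoved at (414,199) in the full image, and the blue jar and laundry brush still stand on the mat. I'll check the brush yaw by moments, with an undistorted plane mapping.

Run:
```python
from h import *
T=bot.capture("top")
for f in (brown,lambda h,s,v:(v<110)&(s>110)):
    A=blob(T,(414,199),f,36); q=np.float32([plane("top",p,.054)[:2]*1000 for p in A[2][:,0]]);M=cv2.moments(q.reshape(-1,1,2))
    print(A[1],M["m10"]/M["m00"],M["m01"]/M["m00"],np.degrees(.5*np.arctan2(2*M["mu11"],M["mu20"]-M["mu02"])),cv2.minAreaRect(q))
```

```text
772.5 483.1351154891913 -320.32199997209364 -9.854158362043203 ((483.8240051269531, -320.1503601074219), (38.37559509277344, 103.5025863647461), 80.27733612060547)
427.5 474.9746556090115 -324.49200518677395 -14.241506301142246 ((481.48193359375, -327.5351257324219), (33.26806640625, 101.75228881835938), 71.25780487060547)
```

To row units: -0.48 m / 0.75 = -0.64, -0.432 m / 0.75 = -0.576, 0.073 rad / 3.1416 = 0.0232.

>>> move_tool(steps=[[[0.0307, -0.064, 0, 0, 0, 0.0232, 0.085], [0.0613, -0.128, 0, 0, 0, 0.0465, 0.085], [0.092, -0.192, 0, 0, 0, 0.0697, 0.085], [0.1227, -0.256, 0, 0, 0, 0.0929, 0.085], [0.1547, -0.32, 0, 0, 0, 0.1162, 0.085], [0.1853, -0.384, 0, 0, 0, 0.1394, 0.085], [0.216, -0.448, 0, 0, 0, 0.1627, 0.085], [0.2467, -0.512, 0, 0, 0, 0.1859, 0.085], [0.2773, -0.576, 0, 0, 0, 0.2091, 0.085], [0.308, -0.64, 0, 0, 0, 0.2324, 0.085]]])

```text
time: 22.42
ee_pos: [0.4811, -0.3218, 0.2]
eef_rot: [-0.276, -3.127, -0.001]
ft_force: [1.5, 0.4, 0.2]
gripper_width: 0.0849
grasp_force: 0.0
```

>>> move_tool(steps=[[[0, 0, 0, 0, 0, 0, 0.085], [0, 0, 0, 0, 0, 0, 0.085], [0, 0, 0, 0, 0, 0, 0.085]]])

```text
time: 22.8
ee_pos: [0.4815, -0.3191, 0.2013]
eef_rot: [-0.27, -3.129, -0.001]
ft_force: [-0.0, 0.4, -0.5]
gripper_width: 0.085
grasp_force: 0.0
```

```bash
python3 d.py 483.4 -320.3 95 80.1
```

Run:
```python
from h import *
S=bot.capture("scene"); cv2.imwrite("pics/s5.png",cv2.resize(S[130:300,150:430],None,fx=2.8,fy=2.8,interpolation=2)[:,:,::-1])
```

```text
t 22.8 pos [ 481.5 -319.1  201.3] shift [ -2.2  -0.8 106.3] rot [ 0.0003 -0.0011  0.0009] q6 -1.5
```

View pics/s5.png

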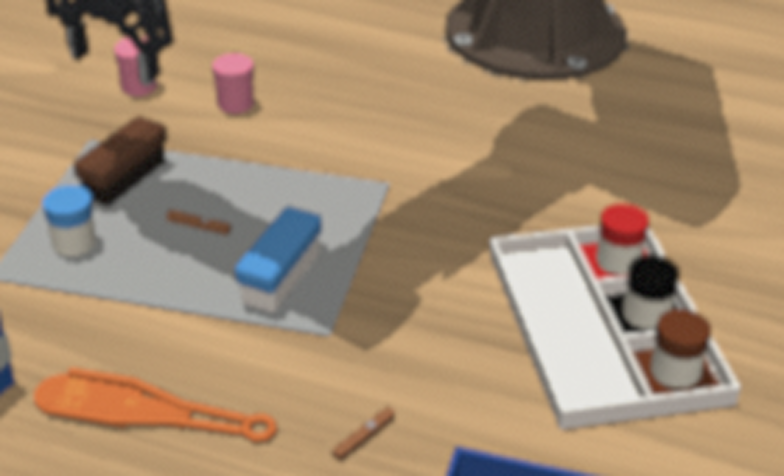

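All three jars stand in the matching bays. Next is the brush grasp.

To row units: 0.107 m / 0.75 = 0.1427, 0.08 m / 0.75 = 0.1067.

>>> move_tool(steps=[[[-0.0027, -0.0013, 0.0533, 0, 0, 0, 0.085], [-0.0027, -0.0013, 0.1067, 0, 0, 0, 0.085], [-0.0027, -0.0013, 0.1427, 0, 0, 0, 0.085], [-0.0027, -0.0013, 0.1427, 0, 0, 0, 0.085], [-0.0027, -0.0013, 0.1427, 0, 0, 0, 0.03], [-0.0027, -0.0013, 0.1427, 0, 0, 0, 0.03], [-0.0027, -0.0013, 0.1427, 0, 0, 0, 0.03], [-0.0027, -0.0013, 0.1427, 0, 0, 0, 0.03], [-0.0027, -0.0013, 0.1427, 0, 0, 0, 0.03], [-0.0027, -0.0013, 0.1427, 0, 0, 0, 0.03]]])

```text
time: 24.1
ee_pos: [0.4845, -0.3217, 0.0965]
eef_rot: [0.271, 3.127, -0.001]
ft_force: [-0.3, 1.7, 6.1]
gripper_width: 0.0422
grasp_force: 61.8
```

```bash
python3 d.py 535.1 184.1 195 121.9
```

```text
t 24.1 pos [ 484.5 -321.7   96.5] shift [ 36.8 506.9 -98.9] rot [-0.0015  0.0026 -0.7295] q6 -1.49
```

To row units: 0.325 m / 0.75 = 0.4333, 0.275 m / 0.75 = 0.3667, -0.47 rad / 3.1416 = -0.1496.

>>> move_tool(steps=[[[0, 0, -0.04, 0, 0, 0, 0.03], [0, 0, -0.0933, 0, 0, 0, 0.03], [0, 0, -0.1333, 0, 0, 0, 0.03], [0.0027, 0.0333, -0.1333, 0, 0, -0.0127, 0.03], [0.008, 0.1, -0.1333, 0, 0, -0.035, 0.03], [0.012, 0.1667, -0.1333, 0, 0, -0.0573, 0.03], [0.0173, 0.2333, -0.1333, 0, 0, -0.0796, 0.03], [0.0213, 0.3, -0.1333, 0, 0, -0.1019, 0.03], [0.0267, 0.3667, -0.1333, 0, 0, -0.1273, 0.03], [0.032, 0.4333, -0.1333, 0, 0, -0.1496, 0.03]]])

```text
time: 25.35
ee_pos: [0.5158, 0.0044, 0.1955]
eef_rot: [-0.468, 3.105, 0.001]
ft_force: [1.4, -0.1, -0.7]
gripper_width: 0.0421
grasp_force: 60.8
```

```bash
python3 d.py 535.1 184.1 195 121.9
```

```text
t 25.35 pos [515.8   4.4 195.5] shift [-71.3 166.    0.7] rot [ 0.      0.0014 -0.2576] q6 -1.66
```

To row units: 0.165 m / 0.75 = 0.22, 0.138 m / 0.75 = 0.184, -0.258 rad / 3.1416 = -0.0821.

>>> move_tool(steps=[[[-0.0267, 0.0613, 0, 0, 0, -0.0223, 0.03], [-0.0533, 0.1227, 0, 0, 0, -0.0446, 0.03], [-0.08, 0.184, 0, 0, 0, -0.0668, 0.03], [-0.094, 0.22, 0, 0, 0, -0.0821, 0.03], [-0.094, 0.22, 0, 0, 0, -0.0821, 0.03], [-0.094, 0.22, 0, 0, 0, -0.0821, 0.03]]])

```text
time: 26.1
ee_pos: [0.5348, 0.1809, 0.1949]
eef_rot: [0.86, -3.021, -0.0]
ft_force: [0.6, 0.2, -1.1]
gripper_width: 0.042
grasp_force: 60.9
```

```bash
python3 d.py 535.1 184.1 97 121.9
```

Run:
```python
from h import *
S=bot.capture("scene"); cv2.imwrite("pics/s6.png",cv2.resize(S[130:300,150:430],None,fx=2.8,fy=2.8,interpolation=2)[:,:,::-1])
```

```text
t 26.1 pos [534.8 180.9 194.9] shift [-2.   2.5 97.9] rot [ 0.0002 -0.0001 -0.0024] q6 -1.69
```

View pics/s6.png

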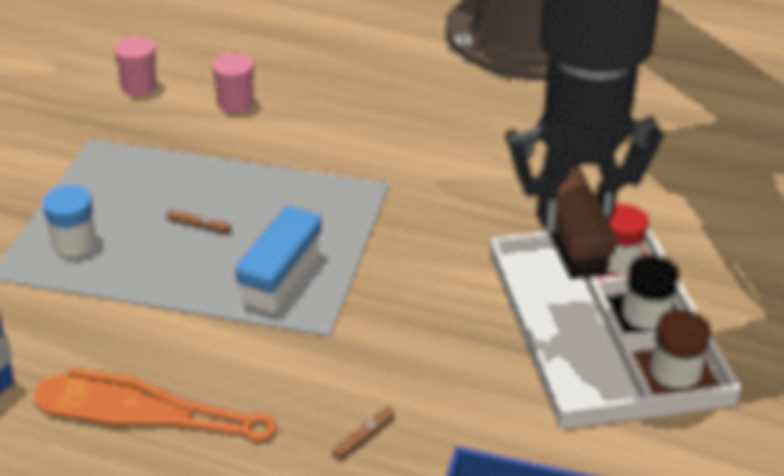

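The brush is held level and parallel to the long bay. Lowering it now.

To row units: 0.097 m / 0.75 = 0.1293, -0.002 m / 0.75 = -0.0027.

>>> move_tool(steps=[[[-0.0027, 0.002, 0.04, 0, 0, 0, 0.03], [-0.0027, 0.002, 0.08, 0, 0, 0, 0.03], [-0.0027, 0.002, 0.1133, 0, 0, 0, 0.03], [-0.0027, 0.002, 0.1213, 0, 0, 0, 0.03], [-0.0027, 0.002, 0.1253, 0, 0, 0, 0.03], [-0.0027, 0.002, 0.1267, 0, 0, 0, 0.03], [-0.0027, 0.002, 0.128, 0, 0, 0, 0.03], [-0.0027, 0.002, 0.1293, 0, 0, 0, 0.03], [-0.0027, 0.002, 0.1293, 0, 0, 0, 0.03]]])

```text
time: 27.28
ee_pos: [0.536, 0.1836, 0.098]
eef_rot: [-0.86, 3.021, 0.0]
ft_force: [-0.0, 0.5, -1.0]
gripper_width: 0.0419
grasp_force: 61.0
```

```bash
python3 d.py 535.1 184.1 97 121.9
```

```text
t 27.275 pos [536.  183.6  98. ] shift [0.5 0.9 1. ] rot [ 0.0001  0.0003 -0.0019] q6 -1.69
```

To row units: 0.002 m / 0.75 = 0.0027, 0.001 m / 0.75 = 0.0013.

>>> move_tool(steps=[[[0, 0, 0.0013, 0, 0, 0, 0.03], [0, 0, 0.0027, 0, 0, 0, 0.03], [0, 0, 0.0027, 0, 0, 0, 0.03]]])

```text
time: 27.65
ee_pos: [0.536, 0.1836, 0.0965]
eef_rot: [-0.861, 3.021, -0.0]
ft_force: [-2.8, -1.1, 7.2]
gripper_width: 0.0421
grasp_force: 62.0
```

>>> move_tool(steps=[[[0, 0, 0.0013, 0, 0, 0, 0.03], [0, 0, 0.0013, 0, 0, 0, 0.03]]])

```text
time: 27.9
ee_pos: [0.5359, 0.1836, 0.0964]
eef_rot: [-0.861, 3.021, -0.0]
ft_force: [-7.0, -0.4, 17.5]
gripper_width: 0.0422
grasp_force: 63.3
```

Contact at z = 96.5, as expected. Release to 60 mm, rise and back away.

To row units: -0.15 m / 0.75 = -0.2, -0.1 m / 0.75 = -0.1333.

>>> move_tool(steps=[[[0, 0, -0.0013, 0, 0, 0, 0.044], [0, 0, -0.0013, 0, 0, 0, 0.05], [0, 0, -0.0013, 0, 0, 0, 0.058], [0, 0, -0.0013, 0, 0, 0, 0.06], [0, 0, -0.0267, 0, 0, 0, 0.06], [0, 0, -0.08, 0, 0, 0, 0.06], [0, 0, -0.1333, 0, 0, 0, 0.06], [0.04, -0.0667, -0.1333, 0, 0, 0, 0.06], [0.08, -0.1333, -0.1333, 0, 0, 0, 0.06], [0.12, -0.2, -0.1333, 0, 0, 0, 0.06]]])

```text
time: 29.15
ee_pos: [0.5383, 0.0072, 0.195]
eef_rot: [-0.862, 3.021, 0.0]
ft_force: [1.0, -0.5, 0.6]
gripper_width: 0.06
grasp_force: 0.0
```

>>> move_tool(steps=[[[0.04, -0.0667, 0, 0, 0, 0, 0.06], [0.08, -0.1333, 0, 0, 0, 0, 0.06], [0.12, -0.2, 0, 0, 0, 0, 0.06], [0.16, -0.2667, 0, 0, 0, 0, 0.06], [0.16, -0.3333, 0, 0, 0, 0, 0.06], [0.16, -0.3333, 0, 0, 0, 0, 0.06], [0.16, -0.3333, 0, 0, 0, 0, 0.06]]])

```text
time: 30.02
ee_pos: [0.5677, -0.2672, 0.1941]
eef_rot: [0.859, -3.021, -0.001]
ft_force: [-0.4, 0.5, -0.2]
gripper_width: 0.0602
grasp_force: 0.0
```

Run:
```python
from h import *
S=bot.capture("scene");T=bot.capture("top"); r=lambda a:cv2.resize(a,(390,290),interpolation=2)
cv2.imwrite("pics/f.png",np.hstack([r(S[170:310,290:450]),r(T[110:270,90:260])])[:,:,::-1])
```

```text
(no output)
```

View pics/f.png

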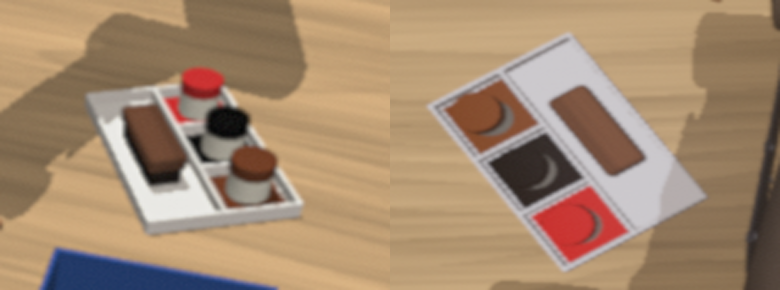

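Both views show the jars upright in the matching bays and the brush flat in the middle of the long bay, with the arm clear.

```bash
python3 -c "
from station import bot
print(bot.job_done())"
```

```text
the job is handed in; nothing more can be done
None
```

I handed the job in at about 30 s: the black, brown and red jars stand upright in their matching bays, the shoe brush lies bristles down in the long bay, and the blue jar and laundry brush were not touched.

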